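Bring the short handset from the charging rack to under the microscope

TASK

Lift the shortest of the three handsets straight out of its well in the charging rack and lean it, port end down and screen outward, on the reclined stand; let go and take it again by its long edges. Lay it flat on the microscope's stage in front of the guide channel, screen up and port end towards the channel, let go, then push it through under the microscope head until its port end rests against the stop. Do not drop it, do not touch the microscope head with anything, and leave the tall handsets, the bottle, the tape roll and the steel tub as they are.

Things in the scene. Friction and masses are not known exactly. Their poses are not given: they have to be found in the camera images.
- handset_center (a point): centre of the short handset, a black slab 60 mm wide (its x), 14 mm thick (y), 128 mm long (z), about 170 g. It starts upright in a well of the rack, 40 mm sticking out, screen towards the rack's -y. Its +z points from the charging-port end (down in the rack, z = -64 mm) to the top end (z = +64 mm); the grey glass screen is on its -y face
- handset_port (a point): the charging-port end of the short handset: middle of its bottom end face, axes as the handset's
- handset_screen (a point): middle of the short handset's screen face, axes as the handset's
- tall_a_center (a point): centre of a tall black handset, 60 x 14 x 146 mm, upright in a well of the rack (58 mm stick out); to be left there
- tall_b_center (a point): centre of the other tall black handset, same size; to be left there
- rack: fixed grey charging rack, a block 100 mm (x) by 184 mm (y) by 98 mm high, origin at the centre of its underside. Three wells in a row at y = -64, 0, +64 mm, each 62 mm (x) by 16 mm (y), 88 mm deep (floor 10 mm above the table), each holding a handset; 50 mm are free between the faces of neighbouring handsets
- stand: fixed aluminium stand, origin at the centre of its underside (base 110 mm in x, 75 mm in y), facing its own -x, 93 mm high. Its back rest, 40 mm wide (narrower than a handset), rises towards (sin40, 0, cos40) (degrees, stand frame), its face looking towards (-cos40, 0, sin40), and reaches 75 mm up a handset leaning on it
- stand_seat (a point): where the centre of the short handset lies when it rests on the stand, port end on the ledge, back against the rest; axes as the stand's. The ledge, 50 mm wide, has a lip 8 mm high that leaves a trough 16 mm wide for the handset's lower end (2 mm of play)
- microscope: fixed microscope, origin on the table under the lens axis. White stage 12 mm thick, x = -240 to +135 mm, 140 mm wide. A channel between two rails (12 mm high, 64 mm apart inside) runs along x from -45 mm to a cross-bar stop with its face at x = +30 mm; flared rail ends open its mouth to 76 mm at x = -71 mm; before that the stage is bare. Column 32 mm thick at x = +100 mm
- scope_head: the microscope's head, same origin and axes, fixed: a black ring light, 68 mm diameter about the lens axis, underside 44 mm above the table (32 mm above the stage), under a blue tube 48 to 60 mm in diameter up to 270 mm; to be touched by nothing
- bottle_mid (a point): middle of a white bottle, 44 mm diameter, 120 mm high, standing (bystander)
- tape_mid (a point): middle of an amber tape roll, 68 mm diameter, 18 mm high, lying flat (bystander)
- tub_mid (a point): middle of a steel tub, 50 mm diameter, 30 mm high (bystander)
Not all that is in view belongs to the job. What is shaped like the part that bears handset_center but turquoise is not meant.

How it is judged:
By the outcome, as a careful person would: the job done as asked, in the order asked, and still so for the second after the job is handed in, with the robot touching nothing.
It also fails if it takes over 72 s, if anything falls off the work surface, if the arm or the gripper's body presses on something with over 40 N, if the wrist force passes 120 N, or if a joint passes its speed limit or range.

ROBOT

A 6-joint arm with a two-finger parallel gripper is mounted at the origin on the work surface. World frame = base frame: x ahead of the robot, y to its left, z up, the work surface at z = 0. Lengths are in m, angles in rad, forces in N, time in s.
With the tool pointing down it reaches from about 0.325 to 0.875 m from the base axis. Payload 4.4 kg.
Tool frame: the origin (TCP) lies midway between the tips of the shut fingers; the grasp point (between the pads) lies 19 mm behind it (bot.grip_depth is the distance from the TCP to the grasp point, in m); z points along the fingers, y is the line along which they close (so a half turn about z gives the same grasp; the last joint's range is limited). The gripper opens to 85 mm and grips with 20 to 120 N. Pads are 22 mm wide; open, the fingers measure 114 mm over their backs; the gripper's body (76 mm by 85 mm) begins 54 mm behind the grasp point. The pads swing forward as they close: fully open they stand 13 mm farther back than shut.
Start: joints at [1.143, 0.207, 1.542, -0, 1.393, -0.15], TCP at [0.157, 0.553, 0.231] pointing down, gripper open.
Joint ranges: [-2.73, 2.73], [-0.86, 2.22], [0.23, 2.46], [-1.11, 4.25], [0.08, 2.63], [-2.82, 2.82]. Speed limits (rad/s): [2.79, 2.79, 3.14, 3.14, 3.14, 3.14].

INTERFACE

Orientations are given as [roll, pitch, yaw] about the fixed x, y, z axes, in that order (R = Rz(yaw) Ry(pitch) Rx(roll)).
In Python, from station import bot, snapshot gives the robot as it stands.
- The arm moves only by the tool step_arm, never from a script. Its argument "rows" is a list of rows, each an object with "xyz": the shift along the tool's x, y, z in mm, a list of three; "rotation": the turn, a rotation vector about the tool's x, y, z in units of 5 degrees (1.0 is 5 degrees), a list of three; "grip": the closure, from 0 (fully open) to 1 (shut). In form: [{"xyz": [tx, ty, tz], "rotation": [rx, ry, rz], "grip": grip}, ...]. A call has 1 to 10 rows; each row is the pose to reach, as a shift and turn from the pose commanded when the call began, along the tool's axes at that moment; what a row does not reach only later rows make up. A row lasts 1/8 s, in which the tool goes at most 62.5 mm and 10.7 degrees, less where a joint would pass 70% of its speed; a pose out of reach is approached as far as the arm can. A call with a gripper value outside its range is refused whole. The fingers move at their own pace and stop on an object; "newtons" is the grip in N (left out, the last holds). Time passes only in rows, so rows that repeat a pose let the fingers close. It gives the time, the measured TCP pose, the force, the opening and the grip force at its end, in the units of the state.
- bot.get_state(): the state, without advancing time (a new reading comes with each control period).
- snapshot(name): name is "side" or "top" or "wrist"; returns a dict with "frame" (480x640x3 uint8, red, green, blue), "K" (3x3 intrinsics, pixels), "k1" (the pictures are not rectified: a ray, as slopes to the right and down, at radius r is drawn at 1 + k1 r^2 times it, then the intrinsics apply), "cam_to_world" (4x4, takes a point from camera to world coordinates); the wrist camera has in their place "hand_eye" (4x4, takes a point from camera to tool coordinates, whose origin is the TCP and whose axes are the flange's). Camera axes: x right, y down, z forward; pixel columns grow to the right and rows downward; lengths in m; the calibration is good to about 2 mm. A picture is of the moment at which its call begins: read the wrist's pose just before it. There is no depth.
- bot.hand_in(): hands the job in; it is judged then, once.
The state is a dict: "clock": time; "joint_positions": joint angles; "qd": joint speeds; "tau": joint torques, N m; "position": TCP position; "tool_rot": TCP orientation; "force": force on the tool from outside, world axes, zero at the start; "wrist_torque": the same for the moment, N m; "grip_width": finger opening in m; "gripper_force": force on a finger pad.
Only numpy, scipy, OpenCV 4.12 (cv2) and the standard library are available. Lean on these libraries where they do the work, as an engineer would, in place of code of your own. Each camera call takes 0.05 s, during which the arm holds its last target. There are 200 camera calls.

## Working session

There is one attempt and no reset: what is moved stays moved. The work goes in short steps, Python scripts to look and compute and a tool call to move; the robot and the scene stay as the last step left them, time stands still between calls to the robot, and variables do not carry over. Pictures are saved under pics/ and viewed, at most 10 in all, crops included, and the job is handed in when it is done.

Besides the shell and the picture viewer there is one more tool, called after "Emit:" as name(argument=value, ...) on one line, values as JSON. step_arm: Moves the arm, as the interface text tells. Its arguments: {"type":"object","properties":{"rows":{"type":"array","items":{"type":"object","properties":{"xyz":{"type":"array","items":{"type":"number"}},"rotation":{"type":"array","items":{"type":"number"}},"grip":{"type":"number"}}}},"newtons":{"type":"number"}},"required":["rows"]}

```bash
mkdir -p pics; ls
python3 - <<'E'
from station import bot, snapshot
import cv2,pickle
s=bot.get_state();print(s['clock'],s['position'],s['tool_rot'],bot.grip_depth)
d={}
for n in('side','top','wrist'):
    d[n]=snapshot(n);cv2.imwrite(f'pics/{n}0.png',d[n]['frame'][:,:,::-1])
    print(n,d[n]['k1'],d[n]['K'].tolist(),d[n].get('cam_to_world',d[n].get('hand_eye')).round(3).tolist())
pickle.dump((s,d),open('d0.pkl','wb'))
E
```

```text
pics
0.0 [0.15680994 0.55241265 0.23010728] [-3.13931809e+00 -3.77133099e-04  2.86476941e+00] 0.0187
side -0.004465640066695236 [[563.2045024981145, 0.0, 323.31568273238133], [0.0, 563.2045024981145, 239.60367627078625], [0.0, 0.0, 1.0]] [[0.947, -0.21, 0.245, 0.197], [-0.322, -0.661, 0.678, -0.846], [0.019, -0.721, -0.693, 1.016], [0.0, 0.0, 0.0, 1.0]]
top -0.010747554052296384 [[579.8322988580055, 0.0, 330.761575970782], [0.0, 579.8322988580055, 245.76180555709107], [0.0, 0.0, 1.0]] [[-0.014, -0.994, 0.107, 0.426], [-1.0, 0.013, -0.005, 0.059], [0.003, -0.107, -0.994, 1.121], [0.0, 0.0, 0.0, 1.0]]
wrist -0.0009089264944315845 [[403.6078792095924, 0.0, 310.33225969120963], [0.0, 403.6078792095924, 231.42184539957253], [0.0, 0.0, 1.0]] [[0.001, -0.952, -0.306, 0.078], [1.0, 0.0, 0.001, 0.0], [-0.001, -0.306, 0.952, -0.142], [0.0, 0.0, 0.0, 1.0]]
```

View pics/side0.png

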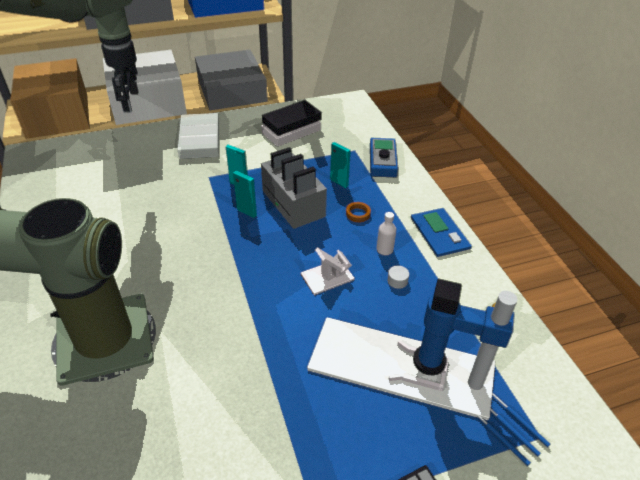

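View pics/top0.png

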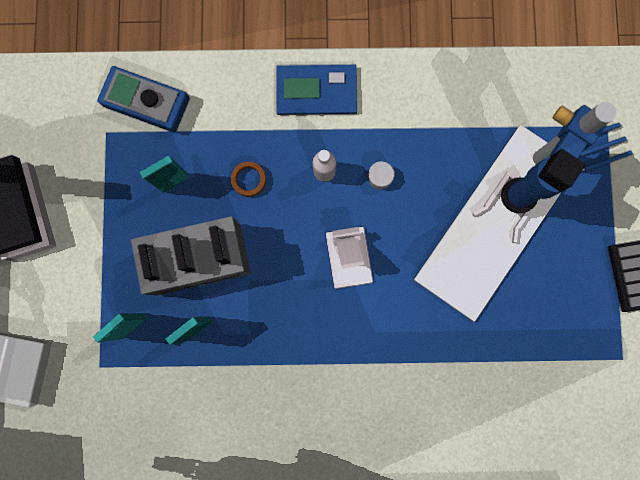

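Run:
```python
import cv2,numpy as np
s=cv2.imread('pics/side0.png');t=cv2.imread('pics/top0.png')
def c(im,x,y,w,h):return cv2.resize(im[y:y+h,x:x+w],(400,300),interpolation=cv2.INTER_CUBIC)
m=np.vstack([np.hstack([c(s,240,140,100,75),c(t,120,205,140,105)]),np.hstack([c(s,290,235,80,60),c(t,310,213,80,60+20-20)])])
cv2.imwrite('pics/m0.png',m)
```

```text
(no output)
```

View pics/m0.png

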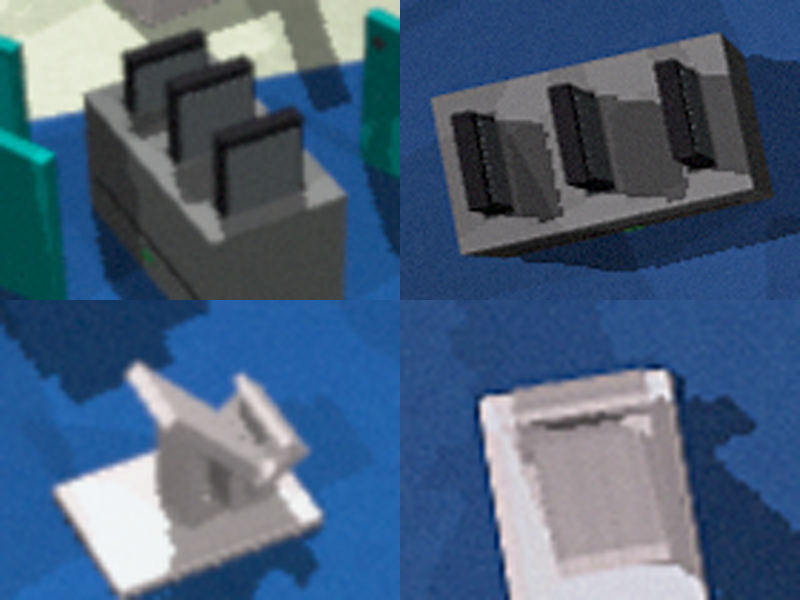

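```bash
cat > h.py <<'E'
import numpy as np,cv2,pickle
from scipy.spatial.transform import Rotation as R
def T_of(s):
    T=np.eye(4);T[:3,:3]=R.from_euler('xyz',s['tool_rot']).as_matrix();T[:3,3]=s['position'];return T
def cam(d,s=None): return d['cam_to_world'] if 'cam_to_world' in d else T_of(s)@d['hand_eye']
def rays(d,px,s=None):
    C=cam(d,s);u=cv2.undistortPoints(np.float64(px).reshape(-1,1,2),d['K'],np.array([d['k1'],0,0,0.])).reshape(-1,2)
    return C[:3,3],np.c_[u,np.ones(len(u))]@C[:3,:3].T
def plane(d,px,z,s=None):
    o,r=rays(d,px,s);return o+r*((z-o[2])/r[:,2])[:,None]
def proj(d,P,s=None):
    C=np.linalg.inv(cam(d,s));p=np.atleast_2d(P)@C[:3,:3].T+C[:3,3];u=p[:,:2]/p[:,2:]
    u=u*(1+d['k1']*(u**2).sum(1,keepdims=True));return u*d['K'][0,0]+d['K'][:2,2]
def tri(a,b):  # (o,r) pairs
    A=np.c_[a[1],-b[1]];t=np.linalg.lstsq(A,b[0]-a[0],rcond=None)[0]
    p,q=a[0]+t[0]*a[1],b[0]+t[1]*b[1];return (p+q)/2,np.linalg.norm(p-q)
def go(s,P,Rt):  # shift mm in tool axes, rotvec in 5deg units, for target pose
    T=T_of(s);return (T[:3,:3].T@(np.array(P)-T[:3,3])*1e3).round(1),(R.from_matrix(T[:3,:3].T@Rt).as_rotvec(degrees=True)/5).round(2)
E
python3 - <<'E'
from h import *
s,d=pickle.load(open('d0.pkl','rb'));t=d['top'];sd=d['side']
np.set_printoptions(precision=4,suppress=True)
P=plane(t,[(130.5,239.3),(232,216.6),(243.2,270.5),(141.7,293.6)],.098);print('rack',P,P.mean(0))
S=plane(sd,[(301,273),(315,294.6),(354.4,279)],.004);print('standbase',S)
f=t['frame'].astype(int);m=((f.min(2)>150)).astype(np.uint8);m[:, :400]=0;m[:110]=0;m[330:]=0
n,l,st,c=cv2.connectedComponentsWithStats(m);k=1+st[1:,4].argmax();print(st[k])
cn=max(cv2.findContours((l==k).astype(np.uint8),0,2)[0],key=cv2.contourArea)
h=cv2.convexHull(cn);ap=cv2.approxPolyDP(h,4,True).reshape(-1,2);print(np.c_[ap,plane(t,ap,.012)])
for n,p,z in(('bottle',(324,157),.12),('tub',(381,173),.03),('tape',(248,179),.018)):print(n,plane(t,[p],z))
# handset tops
for nm,pt,ps in (('far',[(138.5,250),(150,278)],0),):pass
ox,oy=120,205
q=lambda x,y:(120+x/2.857,205+y/2.857); w=lambda x,y:(240+x/4,140+y/4)
for nm,a,b in(('far',q(92,110),w(205,45)),('mid',q(183,88),w(253,72)),('near',q(285,63),w(301,123))):
    A=rays(t,[a]);B=rays(sd,[b]);print(nm,tri((A[0],A[1][0]),(B[0],B[1][0])))
E
```

```text
rack [[0.5522 0.4103 0.098 ]
 [0.5906 0.23   0.098 ]
 [0.494  0.2098 0.098 ]
 [0.4557 0.3884 0.098 ]] [0.5231 0.3096 0.098 ]
standbase [[ 0.4647  0.051   0.004 ]
 [ 0.4757 -0.0251  0.004 ]
 [ 0.582  -0.0073  0.004 ]]
[  400   110   163   211 12833]
[[555.     110.       0.8096  -0.3938   0.012 ]
 [562.     126.       0.7768  -0.4058   0.012 ]
 [544.     216.       0.5976  -0.3604   0.012 ]
 [473.     320.       0.3995  -0.2143   0.012 ]
 [415.     280.       0.4771  -0.1061   0.012 ]
 [400.     110.       0.8131  -0.0864   0.012 ]]
bottle [[0.6913 0.0644 0.12  ]]
tub [[ 0.6824 -0.0442  0.03  ]]
tape [[0.6767 0.2127 0.018 ]]
far (array([0.5364, 0.3587, 0.1422]), np.float64(0.005589217576298735))
mid (array([0.5493, 0.3004, 0.1572]), np.float64(0.0006452843074162502))
near (array([0.563 , 0.2411, 0.1558]), np.float64(0.0015721793126616667))
```

Run:
```python
from h import *
from station import bot
s=bot.get_state()
print(go(s,[.51,.372,.30],R.from_euler('xyz',[np.pi,0,np.radians(102)]).as_matrix()))
```

```text
(array([-389. ,  -77.3,  -69.6]), array([-2.000e-02,  1.000e-02,  1.243e+01]))
```

Emit:
step_arm(rows=[{"xyz":[0,0,-60],"rotation":[0,0,1],"grip":0},{"xyz":[-389,-77,-70],"rotation":[0,0,12.43],"grip":0},{"xyz":[-389,-77,-70],"rotation":[0,0,12.43],"grip":0},{"xyz":[-389,-77,-70],"rotation":[0,0,12.43],"grip":0},{"xyz":[-389,-77,-70],"rotation":[0,0,12.43],"grip":0},{"xyz":[-389,-77,-70],"rotation":[0,0,12.43],"grip":0},{"xyz":[-389,-77,-70],"rotation":[0,0,12.43],"grip":0},{"xyz":[-389,-77,-70],"rotation":[0,0,12.43],"grip":0},{"xyz":[-389,-77,-70],"rotation":[0,0,12.43],"grip":0},{"xyz":[-389,-77,-70],"rotation":[0,0,12.43],"grip":0}])

```text
clock: 1.4
position: [0.5088, 0.3737, 0.301]
tool_rot: [-3.14, -0.001, 1.782]
force: [0.8, 0.6, 0.1]
grip_width: 0.0855
gripper_force: 0.0
```

Run:
```python
from h import *
from station import bot,snapshot
s=bot.get_state();d=snapshot('wrist');print(s['clock'],s['position'],s['tool_rot'],s['joint_positions'])
pickle.dump((s,d),open('d1.pkl','wb'));cv2.imwrite('pics/w1.png',d['frame'][:,:,::-1])
```

```text
1.4 [0.50875002 0.37369659 0.30102343] [-3.14024713e+00 -5.22647643e-04  1.78185953e+00] [4.96104985e-01 2.84463833e-01 1.30295552e+00 8.80020301e-04
 1.55531757e+00 2.85027308e-01]
```

View pics/w1.png

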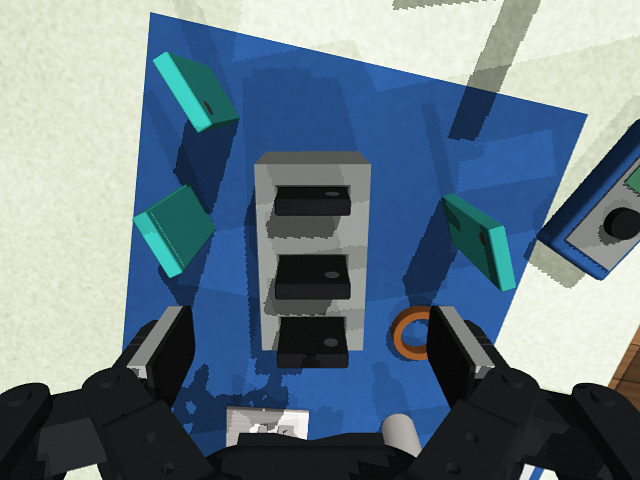

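Run:
```python
from h import *
np.set_printoptions(precision=4,suppress=True)
s,d=pickle.load(open('d1.pkl','rb'));f=d['frame'].astype(int)
m=(f.max(2)<45).astype(np.uint8);m[:180]=0;m[225:]=0;m[:,:262]=0;m[:,362:]=0
n,l,st,c=cv2.connectedComponentsWithStats(m);k=1+st[1:,4].argmax();print(st[k])
for r in range(182,220,3):
    x=np.where(m[r])[0];print(r,(x.min(),x.max()) if len(x) else '',f[r,312])
P=plane(d,[(274.5,213),(350,213)],.138,s);print(P,np.linalg.norm(P[0]-P[1]))
print('rack top far edge',plane(d,[(256,164),(370,164),(262.5,350),(363.5,350)],.098,s))
```

```text
[ 274  186   77   30 2117]
182  [122 126 123]
185  [63 65 62]
188 (np.int64(277), np.int64(347)) [16 17 17]
191 (np.int64(278), np.int64(347)) [16 16 17]
194 (np.int64(277), np.int64(347)) [15 16 17]
197 (np.int64(276), np.int64(349)) [17 17 16]
200 (np.int64(274), np.int64(349)) [28 28 30]
203 (np.int64(274), np.int64(350)) [27 26 27]
206 (np.int64(275), np.int64(350)) [28 28 31]
209 (np.int64(275), np.int64(349)) [30 29 32]
212 (np.int64(275), np.int64(349)) [28 29 30]
215 (np.int64(277), np.int64(340)) [29 31 30]
218  [72 74 72]
[[0.4823 0.3637 0.138 ]
 [0.54   0.3761 0.138 ]] 0.05902648256600814
rack top far edge [[0.4576 0.3916 0.098 ]
 [0.5526 0.412  0.098 ]
 [0.4951 0.2118 0.098 ]
 [0.5929 0.2329 0.098 ]]
```

Emit:
step_arm(rows=[{"xyz":[0,1.7,50],"rotation":[0,0,0],"grip":0},{"xyz":[0,1.7,110],"rotation":[0,0,0],"grip":0},{"xyz":[0,1.7,160],"rotation":[0,0,0],"grip":0},{"xyz":[0,1.7,190],"rotation":[0,0,0],"grip":0},{"xyz":[0,1.7,201],"rotation":[0,0,0],"grip":0},{"xyz":[0,1.7,201],"rotation":[0,0,0],"grip":0}])

```text
clock: 2.2
position: [0.5111, 0.3739, 0.1004]
tool_rot: [-3.141, -0.0, 1.782]
force: [0.7, -0.4, -0.2]
grip_width: 0.0855
gripper_force: 0.0
```

Emit:
step_arm(rows=[{"xyz":[0,0,0],"rotation":[0,0,0],"grip":0.35},{"xyz":[0,0,0],"rotation":[0,0,0],"grip":0.45},{"xyz":[0,0,0],"rotation":[0,0,0],"grip":0.6},{"xyz":[0,0,0],"rotation":[0,0,0],"grip":0.6},{"xyz":[0,0,0],"rotation":[0,0,0],"grip":0.6}], newtons=40)

```text
clock: 2.82
position: [0.5112, 0.3737, 0.1029]
tool_rot: [-3.141, -0.001, 1.78]
force: [-5.6, -1.1, 6.5]
grip_width: 0.0594
gripper_force: 44.0
```

Emit:
step_arm(rows=[{"xyz":[0,0,-8],"rotation":[0,0,0],"grip":0.6},{"xyz":[0,0,-25],"rotation":[0,0,0],"grip":0.6},{"xyz":[0,0,-55],"rotation":[0,0,0],"grip":0.6},{"xyz":[0,0,-90],"rotation":[0,0,0],"grip":0.6},{"xyz":[0,0,-125],"rotation":[0,0,0],"grip":0.6},{"xyz":[0,0,-160],"rotation":[0,0,0],"grip":0.6},{"xyz":[0,0,-190],"rotation":[0,0,0],"grip":0.6},{"xyz":[0,0,-190],"rotation":[0,0,0],"grip":0.6}])

```text
clock: 3.82
position: [0.5142, 0.3741, 0.2956]
tool_rot: [3.132, -0.003, 1.78]
force: [0.1, -0.3, -1.1]
grip_width: 0.0598
gripper_force: 44.2
```

Run:
```python
from h import *
from station import bot,snapshot
s=bot.get_state();print(s['clock'],s['position'],s['tool_rot'],s['grip_width'],s['force'])
d={n:snapshot(n) for n in('side','top')}
pickle.dump((s,d),open('d2.pkl','wb'))
c=lambda im,x,y,w,h:cv2.resize(im[y:y+h,x:x+w,::-1],(400,300),interpolation=cv2.INTER_CUBIC)
S,T=d['side']['frame'],d['top']['frame']
m=np.vstack([np.hstack([c(S,240,100,100,75),c(T,130,190,120,90)]),np.hstack([c(S,290,235,80,60),c(T,310,213,80,60+20-20+20-20)])])
m=np.vstack([np.hstack([c(S,230,70,140,105),c(T,130,180,140,105)]),np.hstack([c(S,290,235,80,60),c(T,300,219,100,75)])])
cv2.imwrite('pics/m2.png',m)
```

```text
3.825 [0.51423751 0.37405992 0.29562314] [ 3.13183755e+00 -2.59495954e-03  1.77980413e+00] 0.059759850200870636 [ 0.05420752 -0.26596983 -1.05519478]
```

View pics/m2.png

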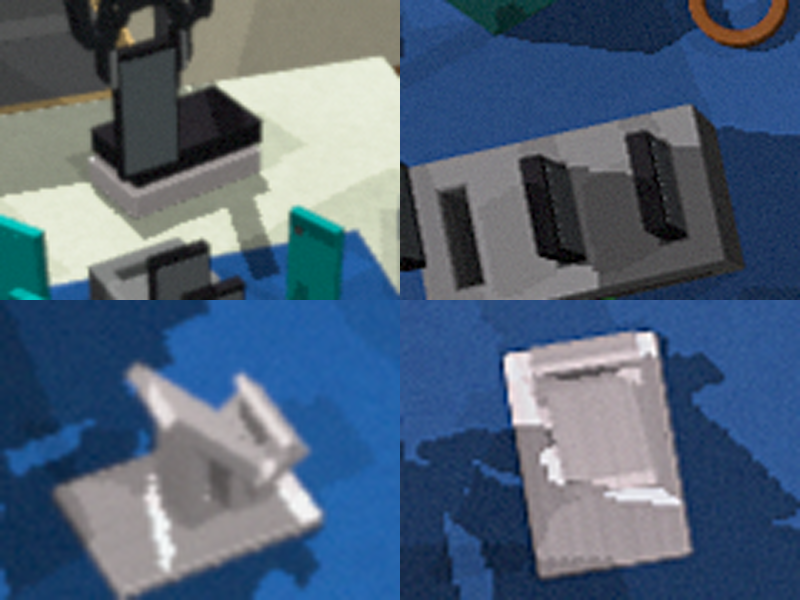

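Run:
```python
from h import *
np.set_printoptions(precision=4,suppress=True)
s,d=pickle.load(open('d2.pkl','rb'));t=d['top'];sd=d['side']
q=lambda x,y:(300+(x-400)/4,219+(y-300)/4); w=lambda x,y:(290+x/5,235+(y-300)/5)
print('rest top',plane(t,[q(562,482),q(655,474)],.093))
print('side rest top L',plane(sd,[w(128,368)],.093))
B=plane(t,[q(543,577),q(692,550)],.004);print('base near corners',B)
for z in(.05,.06):print('lip top',plane(t,[q(530,352),q(637,336)],z),plane(sd,[w(238,375),w(308,448)],z))
print(go(s,[.60,.03,.30],R.from_euler('xyz',[np.pi,0,np.radians(189.5)]).as_matrix()))
```

```text
rest top [[ 0.5027  0.0377  0.093 ]
 [ 0.5057 -0.0037  0.093 ]]
side rest top L [[0.4963 0.0356 0.093 ]]
base near corners [[ 0.4637  0.0456  0.004 ]
 [ 0.4757 -0.0263  0.004 ]]
lip top [[0.5668 0.0507 0.05  ]
 [0.5736 0.0007 0.05  ]] [[ 0.5597  0.0558  0.05  ]
 [ 0.5747 -0.0004  0.05  ]]
lip top [[0.5655 0.0508 0.06  ]
 [0.5722 0.0013 0.06  ]] [[ 0.5559  0.0465  0.06  ]
 [ 0.5708 -0.0092  0.06  ]]
(array([-354.4,   12.6,   -5.2]), array([  0.11,   0.06, -17.5 ]))
```

Emit:
step_arm(rows=[{"xyz":[-40,0,-5],"rotation":[0,0,-1.5],"grip":0.6},{"xyz":[-90,3,-5],"rotation":[0,0,-3.5],"grip":0.6},{"xyz":[-140,5,-5],"rotation":[0,0,-5.5],"grip":0.6},{"xyz":[-180,6,-5],"rotation":[0,0,-7.5],"grip":0.6},{"xyz":[-220,8,-5],"rotation":[0,0,-9.5],"grip":0.6},{"xyz":[-260,10,-5],"rotation":[0,0,-11.5],"grip":0.6},{"xyz":[-300,12,-5],"rotation":[0,0,-13.5],"grip":0.6},{"xyz":[-335,12,-5],"rotation":[0,0,-15.5],"grip":0.6},{"xyz":[-354,12,-5],"rotation":[0,0,-17.5],"grip":0.6},{"xyz":[-354,12,-5],"rotation":[0,0,-17.5],"grip":0.6}])

```text
clock: 5.18
position: [0.5964, 0.028, 0.2928]
tool_rot: [3.141, -0.004, -2.981]
force: [-0.5, 0.1, -2.3]
grip_width: 0.059
gripper_force: 44.0
```

Run:
```python
from h import *
from station import bot,snapshot
s=bot.get_state();d=snapshot('wrist');print(s['clock'],s['position'],s['tool_rot'],s['joint_positions'],s['force'])
pickle.dump((s,d),open('d3.pkl','wb'));cv2.imwrite('pics/w3.png',d['frame'][:,:,::-1])
```

```text
5.175 [0.59637824 0.02804441 0.29277559] [ 3.14050913 -0.00409012 -2.98064208] [-9.78963265e-02  2.16395782e-01  1.40311316e+00  5.01910963e-07
  1.52631492e+00 -1.82964104e+00] [-0.50315829  0.14254579 -2.27925469]
```

View pics/w3.png

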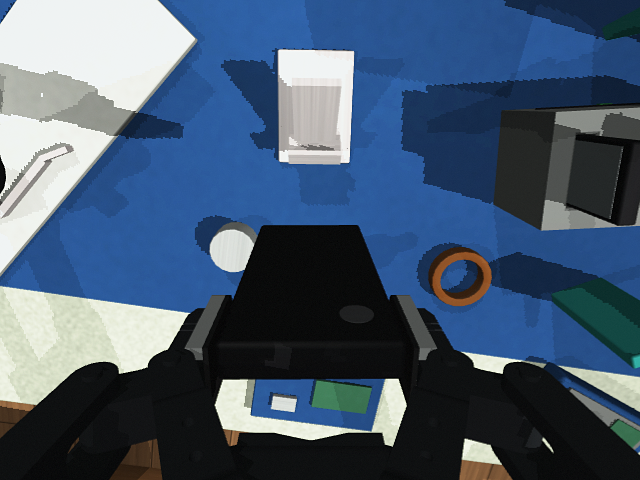

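Run:
```python
from h import *
s,d=pickle.load(open('d3.pkl','rb'))
cv2.imwrite('pics/m3.png',cv2.resize(d['frame'][42:172,265:369,::-1],None,fx=4.5,fy=4.5,interpolation=cv2.INTER_CUBIC))
```

```text
(no output)
```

View pics/m3.png

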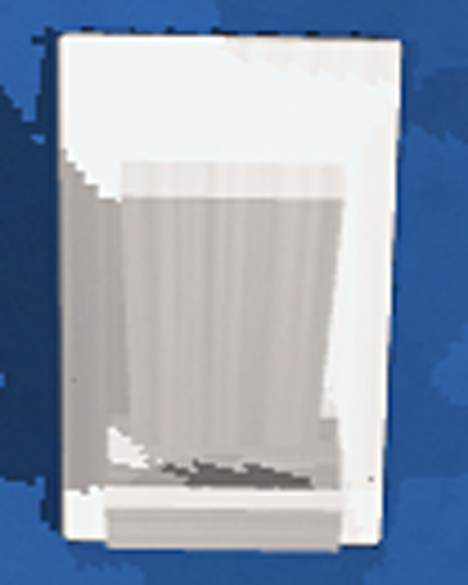

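Run:
```python
from h import *
np.set_printoptions(precision=4,suppress=True)
s,d=pickle.load(open('d3.pkl','rb'));q=lambda x,y:(265+x/4.5,42+y/4.5)
A=plane(d,[q(122,197),q(345,197)],.093,s);L=plane(d,[q(107,487),q(342,488)],.052,s);print(A,L)
B=plane(d,[q(58,35),q(401,40),q(382,542),q(60,540)],.0,s);print(B,B.mean(0))
a=A.mean(0);l=L.mean(0)
yaw=np.arctan2(*(a-l)[1::-1]);print('yaw',np.degrees(yaw),np.linalg.norm((a-l)[:2]),'expected',75*np.sin(np.radians(40))+16*np.cos(np.radians(40))-8*np.sin(np.radians(40)))
b1=B[0]+B[1]-B[2]-B[3];print('yaw base',np.degrees(np.arctan2(b1[1],b1[0])))
```

```text
[[ 0.5087 -0.0005  0.093 ]
 [ 0.5024  0.0385  0.093 ]] [[0.5641 0.0028 0.052 ]
 [0.5564 0.0511 0.052 ]]
[[ 0.4748 -0.0238  0.    ]
 [ 0.4637  0.0509  0.    ]
 [ 0.5723  0.0677  0.    ]
 [ 0.5842 -0.0082  0.    ]] [0.5237 0.0217 0.    ]
yaw -171.6896561149494 0.05527004308339028 expected 55.32348093890178
yaw base -171.55894375961932
```

Run:
```python
from h import *
np.set_printoptions(precision=4,suppress=True)
s,d=pickle.load(open('d3.pkl','rb'));f=d['frame'].astype(int)
H=d['hand_eye']
I=dict(d);I['cam_to_world']=H
for nm,z in(('port',.093),('top',-.035)):
    print(nm,proj(I,[[.007,-.03,z],[.007,.03,z]]))
print([(r,f[r,310].sum()) for r in range(218,232,1)])
for r in(230,280,330,338):
    x=np.where(f[r].max(1)<50)[0];x=x[(x>200)&(x<430)];print(r,x.min(),x.max())
print([(r,f[r,300].sum()) for r in range(336,350)])
X=np.array([np.cos(np.radians(-171.6)),np.sin(np.radians(-171.6)),0]);c,sn=np.cos(np.radians(40)),np.sin(np.radians(40));Z=np.array([0,0,1])
u=sn*X+c*Z;n=-c*X+sn*Z;C=np.array([.5179,.0208,.0891])
tz=-u;tx=-n;ty=np.cross(tz,tx);Rt=np.c_[tx,ty,tz]
print('pre',C+.029*u+.10*u+.001*n,go(s,C+.129*u+.001*n,Rt))
```

```text
port [[260.7012 224.6449]
 [359.3811 224.6957]]
top [[211.8256 345.9005]
 [407.8237 345.981 ]]
[(218, np.int64(300)), (219, np.int64(307)), (220, np.int64(303)), (221, np.int64(301)), (222, np.int64(305)), (223, np.int64(309)), (224, np.int64(309)), (225, np.int64(70)), (226, np.int64(22)), (227, np.int64(25)), (228, np.int64(30)), (229, np.int64(36)), (230, np.int64(28)), (231, np.int64(27))]
230 260 359
280 241 429
330 210 429
338 206 414
[(336, np.int64(30)), (337, np.int64(25)), (338, np.int64(26)), (339, np.int64(28)), (340, np.int64(32)), (341, np.int64(49)), (342, np.int64(62)), (343, np.int64(63)), (344, np.int64(73)), (345, np.int64(68)), (346, np.int64(62)), (347, np.int64(52)), (348, np.int64(48)), (349, np.int64(41))]
pre [0.4366 0.0088 0.1886] (array([160.3,   6.5, 104.9]), array([ 0.07, -8.05,  0.15]))
```

Emit:
step_arm(rows=[{"xyz":[20,1,5],"rotation":[0,-1.0,0],"grip":0.6},{"xyz":[55,3,20],"rotation":[0,-3,0],"grip":0.6},{"xyz":[90,4,42],"rotation":[0,-5,0],"grip":0.6},{"xyz":[125,5,68],"rotation":[0,-6.5,0],"grip":0.6},{"xyz":[150,6,92],"rotation":[0.07,-7.6,0.15],"grip":0.6},{"xyz":[160,6.5,105],"rotation":[0.07,-8.05,0.15],"grip":0.6},{"xyz":[160,6.5,105],"rotation":[0.07,-8.05,0.15],"grip":0.6},{"xyz":[160,6.5,105],"rotation":[0.07,-8.05,0.15],"grip":0.6}])

```text
clock: 6.22
position: [0.4395, 0.0094, 0.1919]
tool_rot: [-3.139, 0.704, -2.989]
force: [0.1, -0.8, -1.5]
grip_width: 0.0594
gripper_force: 44.1
```

```bash
cat > seat.py <<'E'
from h import *
np.set_printoptions(precision=4,suppress=True)
X=np.array([np.cos(np.radians(-171.6)),np.sin(np.radians(-171.6)),0]);Z=np.array([0,0,1.])
c,sn=np.cos(np.radians(40)),np.sin(np.radians(40));u=sn*X+c*Z;n=-c*X+sn*Z;C=np.array([.5179,.0208,.0891])
def tool(phi): # tool tilt: phi=0 along -u, phi=90 along -n(into screen)
    a=np.radians(phi);tz=-u*np.cos(a)-n*np.sin(a);tx=-n*np.cos(a)+u*np.sin(a);return np.c_[tx,np.cross(tz,tx),tz]
E
python3 - <<'E'
from seat import *
from station import bot,snapshot
s=bot.get_state();print(s['clock'],s['position'],s['force'],s['joint_positions'])
print(go(s,C+.129*u+.001*n,tool(0)), go(s,C+.029*u+.001*n,tool(0)))
E
```

```text
6.225 [0.4395 0.0094 0.1919] [ 0.1484 -0.7648 -1.46  ] [-0.4591 -0.5106  2.4024  0.5878  0.731  -2.5221]
(array([ 4.4, -0.1,  0.6]), array([0.02, 0.07, 0.06])) (array([  5. ,  -0.3, 100.6]), array([0.02, 0.07, 0.06]))
```

Emit:
step_arm(rows=[{"xyz":[4.5,0,1],"rotation":[0,0.07,0.06],"grip":0.6},{"xyz":[4.5,0,20],"rotation":[0,0.07,0.06],"grip":0.6},{"xyz":[4.5,0,45],"rotation":[0,0.07,0.06],"grip":0.6},{"xyz":[4.5,0,65],"rotation":[0,0.07,0.06],"grip":0.6},{"xyz":[4.5,0,75],"rotation":[0,0.07,0.06],"grip":0.6},{"xyz":[4.5,0,75],"rotation":[0,0.07,0.06],"grip":0.6}])

```text
clock: 6.98
position: [0.4839, 0.0163, 0.1301]
tool_rot: [3.138, 0.696, -2.996]
force: [0.1, 0.1, -2.4]
grip_width: 0.0593
gripper_force: 44.1
```

Run:
```python
from seat import *
from station import bot,snapshot
s=bot.get_state();print(s['clock'],s['position'],s['force'],s['joint_positions'])
print(go(s,C+.029*u+.001*n,tool(0)))
d=snapshot('side');pickle.dump((s,d),open('d4.pkl','wb'))
cv2.imwrite('pics/m4.png',cv2.resize(d['frame'][200:300,270:390,::-1],None,fx=5,fy=5,interpolation=cv2.INTER_CUBIC))
```

```text
6.975 [0.4839 0.0163 0.1301] [ 0.1347  0.0647 -2.434 ] [-0.3587 -0.2054  2.3642  0.7618  0.4711 -2.6766]
(array([-0.9, -0.6, 24.5]), array([ 0.04, -0.03, -0.01]))
```

View pics/m4.png

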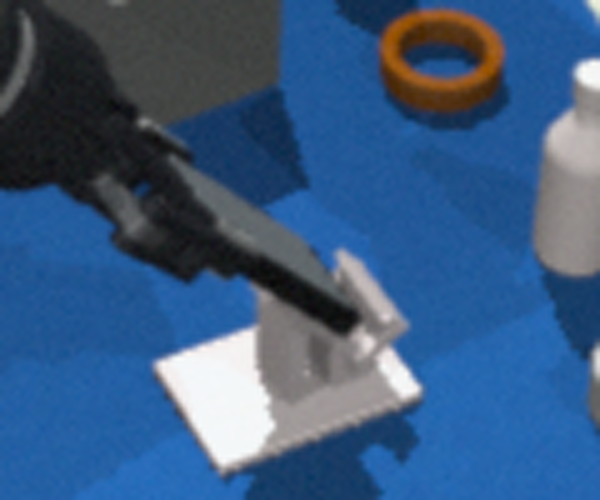

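Emit:
step_arm(rows=[{"xyz":[-1,-0.5,8],"rotation":[0,0,0],"grip":0.6},{"xyz":[-1,-0.5,14],"rotation":[0,0,0],"grip":0.6},{"xyz":[-1,-0.5,18],"rotation":[0,0,0],"grip":0.6},{"xyz":[-1,-0.5,21],"rotation":[0,0,0],"grip":0.6},{"xyz":[-1,-0.5,21],"rotation":[0,0,0],"grip":0.6}])

```text
clock: 7.65
position: [0.4971, 0.0177, 0.1145]
tool_rot: [3.139, 0.696, -2.996]
force: [-0.0, -0.4, -2.1]
grip_width: 0.0591
gripper_force: 44.2
```

Emit:
step_arm(rows=[{"xyz":[0,0,2],"rotation":[0,0,0],"grip":0.6},{"xyz":[0,0,3],"rotation":[0,0,0],"grip":0.6},{"xyz":[0,0,3],"rotation":[0,0,0],"grip":0.6}])

```text
clock: 8.02
position: [0.4989, 0.018, 0.1123]
tool_rot: [3.139, 0.696, -2.996]
force: [0.2, -0.4, -0.8]
grip_width: 0.0594
gripper_force: 44.2
```

Emit:
step_arm(rows=[{"xyz":[0,0,1.5],"rotation":[0,0,0],"grip":0.6},{"xyz":[0,0,1.5],"rotation":[0,0,0],"grip":0.6}])

```text
clock: 8.28
position: [0.4999, 0.0181, 0.1113]
tool_rot: [3.139, 0.697, -2.996]
force: [-3.3, -0.0, 1.6]
grip_width: 0.0597
gripper_force: 44.7
```

Run:
```python
from seat import *
from station import bot,snapshot
s=bot.get_state();print(s['clock'],s['position'],s['force'],s['joint_positions'][5])
print(go(s,C+.029*u+.001*n,tool(0)))
```

```text
8.275 [0.4999 0.0181 0.1113] [-3.3421 -0.0047  1.6049] -2.769502045401482
(array([-0.6,  0.1, -0.3]), array([ 0.02, -0.02, -0.01]))
```

Emit:
step_arm(rows=[{"xyz":[0,0,0],"rotation":[0,0,0],"grip":0.2},{"xyz":[0,0,0],"rotation":[0,0,0],"grip":0},{"xyz":[0,0,0],"rotation":[0,0,0],"grip":0},{"xyz":[0,0,0],"rotation":[0,0,0],"grip":0}])

```text
clock: 8.78
position: [0.5, 0.0181, 0.1114]
tool_rot: [3.139, 0.697, -2.996]
force: [0.2, -0.5, -0.3]
grip_width: 0.0855
gripper_force: 0.0
```

Run:
```python
from seat import *
from station import bot,snapshot
s=bot.get_state();print(s['clock'],s['position'],s['force'],s['grip_width'])
d=snapshot('side');pickle.dump((s,d),open('d5.pkl','wb'))
phi=80
# grasp target: contact point on handset axis sgrip above centre, TCP 11 mm beyond mid-plane along tool z
Rt=tool(phi)
for sg in(.0,.015):
  G=C+sg*u; tcp=G+.011*Rt[:,2]; print(sg,tcp,'pre',tcp-.1*Rt[:,2])
print(np.degrees(np.arccos(-Rt[2,2])),R.from_matrix(Rt).as_euler('xyz'))
```

```text
8.775 [0.5    0.0181 0.1114] [ 0.2033 -0.5212 -0.3414] 0.08550723320516372
0.0 [0.5109 0.0198 0.0807] pre [0.5745 0.0292 0.1573]
0.015 [0.5014 0.0184 0.0922] pre [0.565  0.0277 0.1688]
40.00000000000001 [ 3.1416 -0.6981 -2.995 ]
```

Run:
```python
from seat import *
from station import bot
s=bot.get_state()
print(go(s,s['position']+.07*u,tool(0)),go(s,[.46,.012,.25],tool(20)),go(s,[.51,.02,.27],tool(40)))
```

```text
(array([  0.1,   0.2, -70. ]), array([ 0.02, -0.02, -0.01])) (array([ -58. ,    0.1, -132.3]), array([ 0.03,  3.98, -0.  ])) (array([-109.6,    0.8, -115.2]), array([0.03, 7.98, 0.  ]))
```

Emit:
step_arm(rows=[{"xyz":[0,0,-15],"rotation":[0,0,0],"grip":0},{"xyz":[0,0,-40],"rotation":[0,0,0],"grip":0},{"xyz":[0,0,-70],"rotation":[0,0,0],"grip":0},{"xyz":[-30,0,-105],"rotation":[0,2,0],"grip":0},{"xyz":[-58,0,-132],"rotation":[0,4,0],"grip":0},{"xyz":[-85,0,-124],"rotation":[0,6,0],"grip":0},{"xyz":[-110,1,-115],"rotation":[0,8,0],"grip":0},{"xyz":[-110,1,-115],"rotation":[0,8,0],"grip":0},{"xyz":[-110,1,-115],"rotation":[0,8,0],"grip":0}])

```text
clock: 9.95
position: [0.5098, 0.0206, 0.2686]
tool_rot: [3.138, -0.004, -2.994]
force: [-1.4, 1.5, 0.3]
grip_width: 0.0852
gripper_force: 0.0
```

Run:
```python
from seat import *
from station import bot,snapshot
s=bot.get_state();d=snapshot('wrist');print(s['clock'],s['position'],s['joint_positions'])
pickle.dump((s,d),open('d6.pkl','wb'));cv2.imwrite('pics/w6.png',d['frame'][:,:,::-1])
Rt=tool(80);G=C+.008*u
for k in(.1,):print(go(s,G+(.011-k)*Rt[:,2],Rt))
# predicted screen corners if seated
x=np.cross(u,n);x=np.cross(-n,u)
print(proj(d,[C+7e-3*n+a*.03*x+b*.064*u for a,b in((-1,-1),(1,-1),(1,1),(-1,1))],s))
```

```text
9.95 [0.5098 0.0206 0.2686] [-0.1306  0.0427  1.647   0.0019  1.4566 -1.8496]
(array([-60.5,  -1.4, 104.9]), array([0.03, 7.95, 0.03]))
[[277.1183 247.2707]
 [339.3749 247.3188]
 [352.8046 181.5089]
 [263.3318 181.3843]]
```

View pics/w6.png

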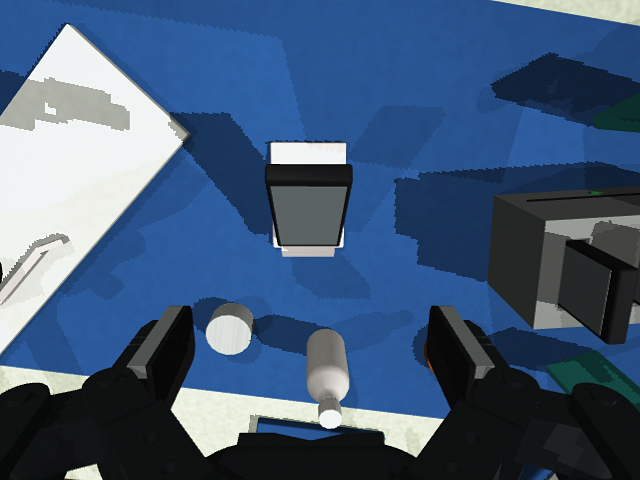

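Emit:
step_arm(rows=[{"xyz":[-20,0,10],"rotation":[0,2,0],"grip":0},{"xyz":[-40,-1,35],"rotation":[0,4,0],"grip":0},{"xyz":[-55,-1,70],"rotation":[0,6,0],"grip":0},{"xyz":[-60,-1.4,105],"rotation":[0,7.95,0],"grip":0},{"xyz":[-60,-1.4,105],"rotation":[0,7.95,0],"grip":0},{"xyz":[-60,-1.4,105],"rotation":[0,7.95,0],"grip":0}])

```text
clock: 10.75
position: [0.5691, 0.0276, 0.1673]
tool_rot: [3.139, -0.693, -2.993]
force: [0.2, 0.4, 1.6]
grip_width: 0.0855
gripper_force: 0.0
```

Run:
```python
from seat import *
from station import bot,snapshot
s=bot.get_state();print(s['clock'],s['position'],s['joint_positions'])
Rt=tool(80);G=C+.008*u
print(go(s,G+.011*Rt[:,2],Rt))
```

```text
10.75 [0.5691 0.0276 0.1673] [-0.0384  0.7306  1.0823 -0.1289  2.01   -1.7702]
(array([ -2.3,   0.6, 102.8]), array([0.01, 0.06, 0.02]))
```

Run:
```python
from h import *
s,d=pickle.load(open('d3.pkl','rb'));I=dict(d);I['cam_to_world']=d['hand_eye']
for z in(-.02,-.015,-.01,-.005,0,.005):print(z,proj(I,[[.011,-.030,z],[.011,-.038,z],[-.011,-.03,z]]).round(0).tolist())
```

```text
-0.02 [[221.0, 310.0], [198.0, 310.0], [225.0, 365.0]]
-0.015 [[224.0, 303.0], [201.0, 303.0], [228.0, 357.0]]
-0.01 [[227.0, 297.0], [205.0, 297.0], [231.0, 349.0]]
-0.005 [[230.0, 290.0], [208.0, 290.0], [233.0, 342.0]]
0 [[232.0, 285.0], [211.0, 285.0], [235.0, 335.0]]
0.005 [[234.0, 279.0], [214.0, 279.0], [237.0, 328.0]]
```

Emit:
step_arm(rows=[{"xyz":[-2.3,0.6,30],"rotation":[0,0,0],"grip":0},{"xyz":[-2.3,0.6,65],"rotation":[0,0,0],"grip":0},{"xyz":[-2.3,0.6,90],"rotation":[0,0,0],"grip":0},{"xyz":[-2.3,0.6,106],"rotation":[0,0,0],"grip":0},{"xyz":[-2.3,0.6,106],"rotation":[0,0,0],"grip":0},{"xyz":[-2.3,0.6,106],"rotation":[0,0,0],"grip":0}])

```text
clock: 11.5
position: [0.5059, 0.0189, 0.0848]
tool_rot: [3.14, -0.69, -2.993]
force: [-0.3, -0.9, -0.5]
grip_width: 0.0856
gripper_force: 0.0
```

Run:
```python
from seat import *
from station import bot,snapshot
s=bot.get_state();print(s['clock'],s['position'],s['force'])
Rt=tool(80);G=C+.008*u
print(go(s,G+.014*Rt[:,2],Rt))
```

```text
11.5 [0.5059 0.0189 0.0848] [-0.2516 -0.9048 -0.4763]
(array([1.4, 0.1, 1.5]), array([0.  , 0.1 , 0.01]))
```

Close.

Emit:
step_arm(rows=[{"xyz":[0,0,1.5],"rotation":[0,0,0],"grip":0.3},{"xyz":[0,0,1.5],"rotation":[0,0,0],"grip":0.45},{"xyz":[0,0,1.5],"rotation":[0,0,0],"grip":0.6},{"xyz":[0,0,1.5],"rotation":[0,0,0],"grip":0.6},{"xyz":[0,0,1.5],"rotation":[0,0,0],"grip":0.6}], newtons=50)

```text
clock: 12.12
position: [0.504, 0.0188, 0.0815]
tool_rot: [3.139, -0.694, -2.993]
force: [1.4, 0.2, 4.6]
grip_width: 0.0588
gripper_force: 55.1
```

Run:
```python
from seat import *
from station import bot,snapshot
s=bot.get_state();print(s['clock'],s['position'],s['force'],s['grip_width'])
Rt=T_of(s)[:3,:3]
print('C in tool',Rt.T@(C-s['position']))
print(go(s,s['position']+.10*u+.03*n,Rt))
```

```text
12.125 [0.504  0.0188 0.0815] [1.4207 0.2052 4.5976] 0.05881976962744817
C in tool [-0.0059 -0.0001 -0.0148]
(array([ 93.1,   0.2, -47.3]), array([0., 0., 0.]))
```

Emit:
step_arm(rows=[{"xyz":[8,0,-1.5],"rotation":[0,0,0],"grip":0.6},{"xyz":[25,0,-6],"rotation":[0,0,0],"grip":0.6},{"xyz":[50,0,-20],"rotation":[0,0,0],"grip":0.6},{"xyz":[90,0,-47],"rotation":[0,-1,0],"grip":0.6},{"xyz":[93,0,-90],"rotation":[0,-3,0],"grip":0.6},{"xyz":[93,0,-130],"rotation":[0,-5,0],"grip":0.6},{"xyz":[93,0,-130],"rotation":[0,-6,0],"grip":0.6},{"xyz":[93,0,-130],"rotation":[0,-6,0],"grip":0.6}])

```text
clock: 13.12
position: [0.5131, 0.0203, 0.2404]
tool_rot: [3.139, -0.174, -2.994]
force: [0.4, 0.1, -2.3]
grip_width: 0.0591
gripper_force: 54.3
```

```bash
cat > edges.py <<'E'
from h import *
np.set_printoptions(precision=4,suppress=True)
def edge(d,a,b,z,s=None,w=12,sgn=None):
    """refine edge between pixel ends a,b: strongest gradient along normals, then line fit; world pts"""
    g=cv2.GaussianBlur(d['frame'],(0,0),1).min(2).astype(float);a,b=np.float64(a),np.float64(b)
    t=(b-a)/np.linalg.norm(b-a);n=np.array([-t[1],t[0]]);P=[]
    for k in np.linspace(.05,.95,60):
        q=a+(b-a)*k+np.arange(-w,w+.1,.5)[:,None]*n
        v=cv2.remap(g.astype(np.float32),q[:,0].astype(np.float32)[None],q[:,1].astype(np.float32)[None],1)[0]
        j=np.abs(np.gradient(v)).argmax();P.append(q[j])
    P=plane(d,np.float32(P),z,s)[:,:2].astype(np.float32)
    l=cv2.fitLine(P,cv2.DIST_HUBER,0,.001,.001).ravel();r=np.abs((P-l[2:])@[-l[1],l[0]])
    return l,np.median(r)
E
python3 - <<'E'
from edges import *
from station import bot
s,d=pickle.load(open('d0.pkl','rb'))
for nm,cam_,E in(('top',d['top'],[((415,280),(522,130)),((473,320),(545,214)),((415,280),(473,320))]),('side',d['side'],[((325,320),(410,340)),((309,374),(440,404)),((325,320),(309,374))])):
    for a,b in E:
        l,r=edge(cam_,a,b,.012,w=5);print(nm,l,'ang',np.degrees(np.arctan2(l[1],l[0])),r)
s=bot.get_state();print(s['clock'],s['position'],s['tool_rot'],s['grip_width'],s['joint_positions'])
E
```

```text
top [ 0.8109 -0.5852  0.6259 -0.2094] ang -35.81369 0.0002936566
top [ 0.8102 -0.5861  0.4903 -0.2841] ang -35.88332 0.0002139748
top [ 0.5826  0.8128  0.4419 -0.1535] ang 54.368465 2.9457337e-07
side [ 0.8097 -0.5868  0.5558 -0.1579] ang -35.929638 0.00041063916
side [ 0.808  -0.5892  0.5102 -0.3043] ang -36.100555 0.00039349223
side [ 0.5848  0.8112  0.4279 -0.169 ] ang 54.213497 0.00032842904
13.125 [0.5131 0.0203 0.2404] [ 3.1391 -0.1735 -2.994 ] 0.05908330033460427 [-0.1038  0.188   1.5544 -0.0406  1.568  -1.8184]
```

```bash
cat > lay.py <<'E'
from seat import *
yaw=np.radians(-35.9);e=np.array([np.cos(yaw),np.sin(yaw),0]);f=np.array([-e[1],e[0],0]);O=.687*e+.1274*f
Rg=R.from_euler('xyz',[3.139,-.694,-2.993]).as_matrix();Ct=np.array([-.0059,0,-.0148])
def mk(u,n,phi=0):
    a=np.radians(phi);tz=-u*np.cos(a)-n*np.sin(a);tx=-n*np.cos(a)+u*np.sin(a);return np.c_[tx,np.cross(tz,tx),tz]
Rl=mk(-e,Z)@(tool(0).T@Rg)
def tcp(xm,h): return O+xm*e+np.array([0,0,.019+h])-Rl@Ct
E
python3 - <<'E'
from lay import *
from station import bot
s=bot.get_state();print(O,R.from_matrix(Rl).as_euler('xyz',degrees=True))
for h in(.12,.03):print(tcp(-.148,h),go(s,tcp(-.148,h),Rl))
E
```

```text
[ 0.6312 -0.2996  0.    ] [179.94    10.2367 144.1888]
[ 0.5087 -0.211   0.1234] (array([  17.5, -228.4,  121.3]), array([ 0.04, -3.85,  8.89]))
[ 0.5087 -0.211   0.0334] (array([   1.9, -228.7,  210. ]), array([ 0.04, -3.85,  8.89]))
```

Emit:
step_arm(rows=[{"xyz":[3,-30,10],"rotation":[0,-0.6,1.5],"grip":0.6},{"xyz":[6,-75,30],"rotation":[0,-1.3,3],"grip":0.6},{"xyz":[9,-120,55],"rotation":[0,-2,4.8],"grip":0.6},{"xyz":[12,-165,80],"rotation":[0,-2.8,6.5],"grip":0.6},{"xyz":[16,-205,105],"rotation":[0,-3.4,8],"grip":0.6},{"xyz":[17.5,-228,121],"rotation":[0.04,-3.85,8.89],"grip":0.6},{"xyz":[17.5,-228,121],"rotation":[0.04,-3.85,8.89],"grip":0.6},{"xyz":[17.5,-228,121],"rotation":[0.04,-3.85,8.89],"grip":0.6}])

```text
clock: 14.12
position: [0.5106, -0.2098, 0.1226]
tool_rot: [3.14, 0.177, 2.518]
force: [0.0, 0.4, -2.7]
grip_width: 0.059
gripper_force: 54.5
```

Run:
```python
from lay import *
from station import bot,snapshot
s=bot.get_state();print(s['clock'],s['position'],s['tool_rot'],s['grip_width'],s['force'])
for h in(.02,.006,0):print(go(s,tcp(-.148,h),Rl))
d={n:snapshot(n) for n in('wrist','side')};pickle.dump((s,d),open('d7.pkl','wb'))
cv2.imwrite('pics/m7.png',np.hstack([cv2.resize(d['wrist']['frame'],(400,300))[:,:,::-1],cv2.resize(d['side']['frame'][240:420,290:530],(400,300))[:,:,::-1]]))
```

```text
14.125 [ 0.5106 -0.2098  0.1226] [3.1397 0.177  2.5178] 0.058987243866217835 [ 0.0296  0.3678 -2.7044]
(array([18.3, -2.2, 97.6]), array([ 0.01, -0.02,  0.01]))
(array([ 20.7,  -2.2, 111.3]), array([ 0.01, -0.02,  0.01]))
(array([ 21.8,  -2.3, 117.2]), array([ 0.01, -0.02,  0.01]))
```

View pics/m7.png

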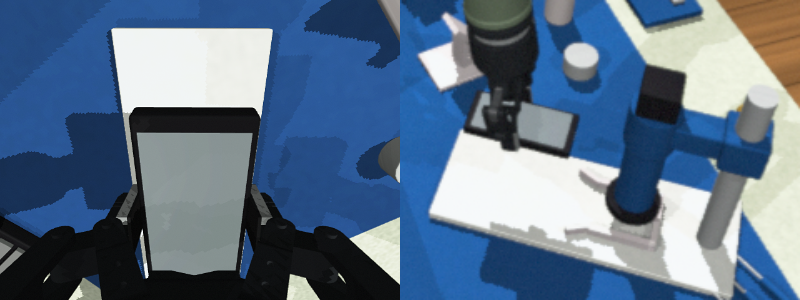

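Emit:
step_arm(rows=[{"xyz":[7,-1,40],"rotation":[0,0,0],"grip":0.6},{"xyz":[14,-2,75],"rotation":[0,0,0],"grip":0.6},{"xyz":[18.3,-2.2,98],"rotation":[0,0,0],"grip":0.6},{"xyz":[20,-2.2,107],"rotation":[0,0,0],"grip":0.6},{"xyz":[20.7,-2.2,111],"rotation":[0,0,0],"grip":0.6},{"xyz":[20.7,-2.2,111],"rotation":[0,0,0],"grip":0.6}])

```text
clock: 14.98
position: [0.5103, -0.2122, 0.0116]
tool_rot: [3.14, 0.182, 2.517]
force: [0.6, -0.2, -2.1]
grip_width: 0.059
gripper_force: 54.4
```

Emit:
step_arm(rows=[{"xyz":[0.4,0,2],"rotation":[0,0,0],"grip":0.6},{"xyz":[0.5,0,3],"rotation":[0,0,0],"grip":0.6},{"xyz":[0.5,0,3],"rotation":[0,0,0],"grip":0.6}])

```text
clock: 15.35
position: [0.5101, -0.2124, 0.0086]
tool_rot: [3.14, 0.182, 2.517]
force: [-0.5, 1.8, 3.5]
grip_width: 0.0586
gripper_force: 58.0
```

Run:
```python
from lay import *
from station import bot,snapshot
s=bot.get_state();print(s['clock'],s['position'],s['tool_rot'],s['grip_width'],s['force'],s['wrist_torque'])
print(go(s,tcp(-.148,0),Rl))
```

```text
15.35 [ 0.5101 -0.2124  0.0086] [3.1395 0.182  2.5169] 0.05858877079327689 [-0.5444  1.8138  3.4989] [0.1115 0.2007 0.0052]
(array([2.9, 0.3, 4.8]), array([0.01, 0.04, 0.  ]))
```

Run:
```python
from lay import *
s,d=pickle.load(open('d7.pkl','rb'));w=d['wrist'];F=w['frame'].astype(int);I=dict(w);I['cam_to_world']=w['hand_eye']
A=tool(0).T@Rg; A=A.T # tool<-handset(-like) axes: cols tx=-n, ty, tz=-u
for dp in(-4,-2,0,2,4):
    M=A@R.from_euler('y',dp,degrees=True).as_matrix()
    n_,u_,x_=-M[:,0],-M[:,2],M[:,1]
    pts=[Ct+.064*u_-.007*n_-.03*x_,Ct+.064*u_-.007*n_+.03*x_,Ct+.064*u_+.007*n_-.03*x_,Ct+.064*u_+.007*n_+.03*x_,Ct+.0*u_+.007*n_-.03*x_,Ct+.0*u_+.007*n_+.03*x_]
    print(dp,proj(I,pts).round(0).tolist())
print([(r,F[r,310].sum()) for r in range(164,220,3)])
for r in(178,190,200,205,260,290):
    x=np.where(F[r].max(1)<60)[0];x=x[(x>170)&(x<460)];print(r,x.min(),x.max())
```

```text
-4 [[215.0, 168.0], [405.0, 168.0], [204.0, 181.0], [416.0, 181.0], [224.0, 359.0], [396.0, 359.0]]
-2 [[213.0, 169.0], [407.0, 170.0], [202.0, 184.0], [418.0, 185.0], [224.0, 359.0], [396.0, 359.0]]
0 [[212.0, 171.0], [409.0, 171.0], [201.0, 188.0], [420.0, 188.0], [224.0, 360.0], [396.0, 360.0]]
2 [[210.0, 173.0], [410.0, 173.0], [199.0, 192.0], [422.0, 192.0], [224.0, 360.0], [396.0, 360.0]]
4 [[208.0, 175.0], [412.0, 175.0], [197.0, 197.0], [423.0, 197.0], [224.0, 361.0], [396.0, 361.0]]
[(164, np.int64(728)), (167, np.int64(729)), (170, np.int64(746)), (173, np.int64(23)), (176, np.int64(39)), (179, np.int64(40)), (182, np.int64(40)), (185, np.int64(60)), (188, np.int64(72)), (191, np.int64(70)), (194, np.int64(64)), (197, np.int64(69)), (200, np.int64(68)), (203, np.int64(70)), (206, np.int64(67)), (209, np.int64(71)), (212, np.int64(213)), (215, np.int64(435)), (218, np.int64(433))]
178 212 410
190 206 416
200 208 415
205 208 414
260 215 406
290 219 402
```

Emit:
step_arm(rows=[{"xyz":[0.2,0,1],"rotation":[0,0,0],"grip":0.6},{"xyz":[0.2,0,1],"rotation":[0,0,0],"grip":0.6}])

```text
clock: 15.6
position: [0.5102, -0.2124, 0.0084]
tool_rot: [3.14, 0.182, 2.517]
force: [-4.2, 2.2, 12.2]
grip_width: 0.0589
gripper_force: 62.8
```

Run:
```python
from station import bot
import pickle
s=bot.get_state();print(s['position'],s['tool_rot'],s['force'],s['wrist_torque'])
print(pickle.load(open('d7.pkl','rb'))[0]['wrist_torque'])
```

```text
[ 0.51020158 -0.21237724  0.00844264] [3.13970978 0.18194906 2.51710403] [-4.21424196  2.15362614 12.18535104] [0.30459197 0.72002025 0.02531578]
[ 0.09294349  0.04655821 -0.02547472]
```

Emit:
step_arm(rows=[{"xyz":[-0.2,0,-1],"rotation":[0,0.2,0],"grip":0.6},{"xyz":[-0.2,0,-1],"rotation":[0,0.4,0],"grip":0.6},{"xyz":[-0.2,0,-1],"rotation":[0,0.4,0],"grip":0.6}])

```text
clock: 15.98
position: [0.5101, -0.2124, 0.0083]
tool_rot: [3.14, 0.146, 2.517]
force: [-1.5, 1.2, 7.2]
grip_width: 0.0589
gripper_force: 59.8
```

Run:
```python
from station import bot
s=bot.get_state();print(s['position'],s['tool_rot'],s['force'],s['wrist_torque'])
```

```text
[ 0.51012364 -0.21237205  0.0082705 ] [3.13950997 0.14618408 2.51669859] [-1.51795427  1.22720381  7.18186902] [0.1408565  0.32009464 0.02513088]
```

Emit:
step_arm(rows=[{"xyz":[0,0,0],"rotation":[0,0.2,0],"grip":0.6},{"xyz":[0,0,0.5],"rotation":[0,0.4,0],"grip":0.6},{"xyz":[0,0,0.5],"rotation":[0,0.4,0],"grip":0.6}])

```text
clock: 16.35
position: [0.5101, -0.2123, 0.008]
tool_rot: [3.14, 0.111, 2.517]
force: [-2.8, 2.0, 9.0]
grip_width: 0.0589
gripper_force: 59.6
```

Run:
```python
from station import bot
s=bot.get_state();print(s['position'],s['tool_rot'],s['force'],s['wrist_torque'])
```

```text
[ 0.51007884 -0.21234877  0.00799247] [3.13967889 0.11094916 2.51691485] [-2.82940551  2.02000698  9.0302375 ] [ 0.08260604  0.4020656  -0.04780216]
```

```bash
cat > glass.py <<'E'
from lay import *
from scipy.optimize import least_squares
def widths(d,rows,x0,x1,lo=90):
    F=d['frame'].astype(int).sum(2);o=[]
    for r in rows:
        x=np.arange(x0,x1);v=F[r,x0:x1];k=np.where((v>lo*2))[0]
        c=(x0+x1)//2-x0
        a=c
        while v[a]>180:a-=1
        b=c
        while v[b]>180:b+=1
        o.append((x0+a+(180-v[a])/(v[a+1]-v[a]),x0+b-(180-v[b])/(v[b-1]-v[b])))
    return np.array(o)
E
python3 - <<'E'
from glass import *
from station import bot,snapshot
s6,d6=pickle.load(open('d6.pkl','rb'))
rows=[200,215,230];w=widths(d6,rows,260,360)
o,r=rays(d6,np.c_[w.ravel(),np.repeat(rows,2)],s6)
P=o+r*(((C+.007*n-o)@n)/(r@n))[:,None];print('glass w',np.linalg.norm(P[::2]-P[1::2],axis=1))
W=np.median(np.linalg.norm(P[::2]-P[1::2],axis=1))
s=bot.get_state();d=snapshot('wrist');pickle.dump((s,d),open('d8.pkl','wb'))
s7,dd=pickle.load(open('d7.pkl','rb'))
for nm,S,D in(('d7',s7,dd['wrist']),('now',s,d)):
    rows=np.arange(225,300,15);w=widths(D,rows,180,440)
    C_=cam(D,S)
    for r_,(a,b) in zip(rows,w):
        # two rays; world points separated by W, same height: find z
        o,r=rays(D,[(a,r_),(b,r_)],S)
        q=r/np.abs(r[:,2:]);k=W/np.linalg.norm((q[1]-q[0])[:2]);p=o+q.mean(0)*k
        print(nm,r_,a.round(1),b.round(1),'z',p[2].round(4),'xm',((p-O)@e).round(4),'ym',((p-O)@f).round(4))
E
```

```text
glass w [0.0528 0.0526 0.0525]
d7 225 219.2 402.5 z 0.1454 xm -0.1999 ym 0.0022
d7 240 221.1 400.6 z 0.1453 xm -0.1949 ym 0.0022
d7 255 222.8 398.8 z 0.1453 xm -0.1898 ym 0.0022
d7 270 224.4 396.8 z 0.1453 xm -0.1844 ym 0.0022
d7 285 226.1 395.2 z 0.1455 xm -0.179 ym 0.0022
now 225 219.7 401.8 z 0.0332 xm -0.1968 ym -0.0002
now 240 221.5 400.2 z 0.033 xm -0.192 ym -0.0001
now 255 223.3 398.4 z 0.0327 xm -0.1868 ym -0.0001
now 270 224.8 396.5 z 0.0324 xm -0.1815 ym -0.0002
now 285 226.5 394.6 z 0.032 xm -0.1759 ym -0.0002
```

Emit:
step_arm(rows=[{"xyz":[0,0,-0.7],"rotation":[0,0.1,0],"grip":0.6},{"xyz":[0,0,-0.7],"rotation":[0,0.25,0],"grip":0.6},{"xyz":[0,0,-0.7],"rotation":[0,0.25,0],"grip":0.6}], newtons=25)

```text
clock: 16.77
position: [0.5099, -0.2122, 0.0081]
tool_rot: [3.14, 0.089, 2.517]
force: [-1.8, 1.0, 5.9]
grip_width: 0.0589
gripper_force: 55.4
```

Run:
```python
from glass import *
from station import bot,snapshot
s=bot.get_state();print(s['position'],s['tool_rot'],s['force'],s['wrist_torque'],s['gripper_force'])
d=snapshot('wrist');W=.0526
for r_ in(225,255,285):
    a,b=widths(d,[r_],180,440)[0];o,r=rays(d,[(a,r_),(b,r_)],s);q=r/np.abs(r[:,2:]);p=o+q.mean(0)*W/np.linalg.norm((q[1]-q[0])[:2]);print(r_,p[2],(p-O)@e)
```

```text
[ 0.5099 -0.2122  0.0081] [3.1396 0.089  2.517 ] [-1.8173  1.0457  5.9157] [-0.1911 -0.1088 -0.0662] 55.40545196869061
225 0.03363132994383665 -0.1961751694948084
255 0.03294651246763727 -0.1861242023035347
285 0.032288417755290275 -0.17531261999585285
```

Emit:
step_arm(rows=[{"xyz":[0,0,0],"rotation":[0,0,0],"grip":0.32},{"xyz":[0,0,0],"rotation":[0,0,0],"grip":0.305},{"xyz":[0,0,0],"rotation":[0,0,0],"grip":0.295},{"xyz":[0,0,0],"rotation":[0,0,0],"grip":0.285},{"xyz":[0,0,0],"rotation":[0,0,0],"grip":0.27},{"xyz":[0,0,0],"rotation":[0,0,0],"grip":0.2},{"xyz":[0,0,0],"rotation":[0,0,0],"grip":0},{"xyz":[0,0,0],"rotation":[0,0,0],"grip":0},{"xyz":[0,0,0],"rotation":[0,0,0],"grip":0}])

```text
clock: 17.95
position: [0.5094, -0.2119, 0.0078]
tool_rot: [3.14, 0.089, 2.517]
force: [1.0, 0.7, -0.2]
grip_width: 0.0853
gripper_force: 0.0
```

Run:
```python
from glass import *
from station import bot,snapshot
s=bot.get_state();print(s['clock'],s['position'],s['tool_rot'],s['force'],s['grip_width'])
d=snapshot('wrist');W=.0526;pickle.dump((s,d),open('d9.pkl','wb'))
for r_ in(225,255,285):
    a,b=widths(d,[r_],180,440)[0];o,r=rays(d,[(a,r_),(b,r_)],s);q=r/np.abs(r[:,2:]);p=o+q.mean(0)*W/np.linalg.norm((q[1]-q[0])[:2]);print(r_,p[2],(p-O)@e,(p-O)@f)
F=d['frame'].astype(int).sum(2);print([(r,F[r,310]) for r in range(160,215,3)])
```

```text
17.95 [ 0.5094 -0.2119  0.0078] [3.1397 0.0886 2.517 ] [ 0.9546  0.7246 -0.1579] 0.08534097570329253
225 0.026554672724629164 -0.19402829785944253 -0.00034838702050537845
255 0.026527637611291108 -0.18370098372285182 -0.00031680743012605956
285 0.02677946758583956 -0.1728471120239993 -0.00030862580730878377
[(160, np.int64(571)), (163, np.int64(581)), (166, np.int64(0)), (169, np.int64(19)), (172, np.int64(22)), (175, np.int64(40)), (178, np.int64(46)), (181, np.int64(42)), (184, np.int64(47)), (187, np.int64(47)), (190, np.int64(39)), (193, np.int64(41)), (196, np.int64(42)), (199, np.int64(37)), (202, np.int64(311)), (205, np.int64(305)), (208, np.int64(302)), (211, np.int64(303)), (214, np.int64(305))]
```

Run:
```python
from glass import *
from station import bot
s,d=pickle.load(open('d9.pkl','rb'))
P=plane(d,[(310,165)],.013,s);print('top end xm',(P-O)@e,(P-O)@f)
s=bot.get_state()
for x,z in((None,.085),(-.25,.085),(-.25,.016)):
    p=O+(x if x else (s['position']-O)@e)*e+np.array([0,0,z]);print(p,go(s,p,Rl))
```

```text
top end xm [-0.2096] [-0.0005]
[ 0.5096 -0.2116  0.085 ] (array([ -6.8,   0.5, -76.9]), array([ 0.01, -1.03,  0.  ]))
[ 0.4287 -0.153   0.085 ] (array([ 92.7,   0.7, -85.7]), array([ 0.01, -1.03,  0.  ]))
[ 0.4287 -0.153   0.016 ] (array([ 98.8,   0.6, -17. ]), array([ 0.01, -1.03,  0.  ]))
```

Emit:
step_arm(rows=[{"xyz":[-2,0,-20],"rotation":[0,0,0],"grip":0},{"xyz":[-5,0.5,-55],"rotation":[0,-0.4,0],"grip":0},{"xyz":[-6,0.5,-77],"rotation":[0,-1,0],"grip":0.3},{"xyz":[40,0.6,-82],"rotation":[0,-1.03,0],"grip":0.7},{"xyz":[93,0.7,-86],"rotation":[0,-1.03,0],"grip":0.7},{"xyz":[93,0.7,-86],"rotation":[0,-1.03,0],"grip":0.7},{"xyz":[97,0.7,-46],"rotation":[0,-1.03,0],"grip":0.7},{"xyz":[99,0.7,-20],"rotation":[0,-1.03,0],"grip":0.7},{"xyz":[99,0.7,-17],"rotation":[0,-1.03,0],"grip":0.7},{"xyz":[99,0.7,-17],"rotation":[0,-1.03,0],"grip":0.7}])

```text
clock: 19.25
position: [0.4296, -0.1535, 0.0166]
tool_rot: [3.14, 0.18, 2.517]
force: [0.2, -0.2, -0.2]
grip_width: 0.0253
gripper_force: 0.0
```

Run:
```python
from glass import *
from station import bot,snapshot
s=bot.get_state();print(s['clock'],s['position'],s['force'],s['grip_width'],(s['position']-O)@e,(s['position']-O)@f)
for x in(-.225,-.125,-.109):
    print(x,go(s,O+x*e+np.array([0,0,.016]),Rl))
d=snapshot('wrist');pickle.dump((s,d),open('d10.pkl','wb'))
F=d['frame'].astype(int).sum(2)
print([(r,F[r,310]) for r in range(190,480,8)])
```

```text
19.25 [ 0.4296 -0.1535  0.0166] [ 0.1697 -0.1565 -0.2294] 0.025277123779235557 -0.24906412157755148 0.00017289833621927136
-0.225 (array([-23.6,  -0.2,   4.9]), array([0.01, 0.01, 0.  ]))
-0.125 (array([-122. ,   -0.4,   22.7]), array([0.01, 0.01, 0.  ]))
-0.109 (array([-137.7,   -0.5,   25.6]), array([0.01, 0.01, 0.  ]))
[(190, np.int64(333)), (198, np.int64(328)), (206, np.int64(329)), (214, np.int64(331)), (222, np.int64(332)), (230, np.int64(331)), (238, np.int64(334)), (246, np.int64(333)), (254, np.int64(361)), (262, np.int64(362)), (270, np.int64(361)), (278, np.int64(206)), (286, np.int64(164)), (294, np.int64(133)), (302, np.int64(133)), (310, np.int64(315)), (318, np.int64(342)), (326, np.int64(508)), (334, np.int64(503)), (342, np.int64(619)), (350, np.int64(616)), (358, np.int64(754)), (366, np.int64(754)), (374, np.int64(710)), (382, np.int64(49)), (390, np.int64(48)), (398, np.int64(125)), (406, np.int64(105)), (414, np.int64(543)), (422, np.int64(541)), (430, np.int64(539)), (438, np.int64(550)), (446, np.int64(38)), (454, np.int64(49)), (462, np.int64(50)), (470, np.int64(47)), (478, np.int64(44))]
```

Emit:
step_arm(rows=[{"xyz":[-12,0,2.4],"rotation":[0,0,0],"grip":0.7},{"xyz":[-22,0,4.5],"rotation":[0,0,0],"grip":0.7},{"xyz":[-28,-0.2,5.6],"rotation":[0,0,0],"grip":0.7},{"xyz":[-34,-0.2,6.7],"rotation":[0,0,0],"grip":0.7},{"xyz":[-41,-0.2,8],"rotation":[0,0,0],"grip":0.7},{"xyz":[-48,-0.2,9.3],"rotation":[0,0,0],"grip":0.7},{"xyz":[-55,-0.3,10.5],"rotation":[0,0,0],"grip":0.7},{"xyz":[-62,-0.3,11.8],"rotation":[0,0,0],"grip":0.7},{"xyz":[-70,-0.3,13.2],"rotation":[0,0,0],"grip":0.7},{"xyz":[-70,-0.3,13.2],"rotation":[0,0,0],"grip":0.7}])

```text
clock: 20.55
position: [0.4874, -0.1956, 0.0159]
tool_rot: [3.14, 0.18, 2.517]
force: [-0.2, -0.2, 0.0]
grip_width: 0.0256
gripper_force: 0.0
```

```bash
cat > chk.py <<'E'
from glass import *
from station import bot,snapshot
s=bot.get_state();d=snapshot('wrist')
print(s['clock'],s['position'],s['force'],'xm',(s['position']-O)@e)
g=cv2.cvtColor(d['frame'],cv2.COLOR_RGB2GRAY).astype(int)
# dark top-end band: first dark row per column
B=[]
for x in range(285,336,5):
    k=[r for r in range(330,440) if g[r,x]<30 and g[r-4,x]>60];B.append((x,k[0] if k else None))
print(B)
E
python3 chk.py
```

```text
20.55 [ 0.4874 -0.1956  0.0159] [-0.1736 -0.2264  0.0448] xm -0.17752147199880994
[(285, 330), (290, 330), (295, 330), (300, 330), (305, 330), (310, 330), (315, 330), (320, 330), (325, 330), (330, 330), (335, 330)]
```

Emit:
step_arm(rows=[{"xyz":[-6,0,1.1],"rotation":[0,0,0],"grip":0.7},{"xyz":[-12,0,2.2],"rotation":[0,0,0],"grip":0.7},{"xyz":[-18,0,3.2],"rotation":[0,0,0],"grip":0.7},{"xyz":[-24,0,4.3],"rotation":[0,0,0],"grip":0.7},{"xyz":[-30,0,5.4],"rotation":[0,0,0],"grip":0.7},{"xyz":[-36,0,6.5],"rotation":[0,0,0],"grip":0.7},{"xyz":[-42,0,7.6],"rotation":[0,0,0],"grip":0.7},{"xyz":[-48,0,8.7],"rotation":[0,0,0],"grip":0.7},{"xyz":[-54,0,9.7],"rotation":[0,0,0],"grip":0.7}])

```text
clock: 21.72
position: [0.531, -0.227, 0.0154]
tool_rot: [3.14, 0.179, 2.517]
force: [-0.7, 0.8, 0.1]
grip_width: 0.0258
gripper_force: 0.4
```

```bash
cat >> chk.py <<'E'
pts=[(310,r) for r in range(200,330,1)]
c=g[150:400,310];j=np.where((c[1:]<35)&(c[:-1]>=35))[0]+151;print('dark starts',j,(plane(d,[(310,r) for r in j],.013,s)-O)@e)
E
python3 chk.py
```

```text
21.725 [ 0.531  -0.227   0.0154] [-0.7424  0.8114  0.075 ] xm -0.12371610298301906
[(285, 435), (290, 436), (295, 437), (300, 438), (305, None), (310, None), (315, None), (320, 439), (325, 438), (330, 437), (335, 436)]
dark starts [326] [-0.1138]
```

Emit:
step_arm(rows=[{"xyz":[-3,0,0.5],"rotation":[0,0,0],"grip":0.7},{"xyz":[-6,0,1.1],"rotation":[0,0,0],"grip":0.7},{"xyz":[-9,0,1.6],"rotation":[0,0,0],"grip":0.7},{"xyz":[-11,0,2.0],"rotation":[0,0,0],"grip":0.7},{"xyz":[-13,0,2.3],"rotation":[0,0,0],"grip":0.7},{"xyz":[-13,0,2.3],"rotation":[0,0,0],"grip":0.7}])

```text
clock: 22.52
position: [0.5418, -0.2348, 0.0155]
tool_rot: [3.14, 0.179, 2.517]
force: [-0.6, -0.6, 0.2]
grip_width: 0.0257
gripper_force: 0.2
```

Emit:
step_arm(rows=[{"xyz":[-1,0,0.2],"rotation":[0,0,0],"grip":0.7},{"xyz":[-2,0,0.4],"rotation":[0,0,0],"grip":0.7},{"xyz":[-2,0,0.4],"rotation":[0,0,0],"grip":0.7}])

```text
clock: 22.9
position: [0.5432, -0.2358, 0.0155]
tool_rot: [3.14, 0.179, 2.517]
force: [-0.3, -0.2, 0.7]
grip_width: 0.0257
gripper_force: 0.6
```

```bash
python3 chk.py
```

```text
22.9 [ 0.5432 -0.2358  0.0155] [-0.2744 -0.2031  0.6545] xm -0.10873836723419605
[(285, 435), (290, 436), (295, 437), (300, 438), (305, None), (310, None), (315, None), (320, 439), (325, 438), (330, 437), (335, 436)]
dark starts [326] [-0.0988]
```

Continue in 1 mm steps until contact with the stop.

Emit:
step_arm(rows=[{"xyz":[-1,0,0.2],"rotation":[0,0,0],"grip":0.7},{"xyz":[-1.5,0,0.3],"rotation":[0,0,0],"grip":0.7},{"xyz":[-1.5,0,0.3],"rotation":[0,0,0],"grip":0.7}])

```text
clock: 23.32
position: [0.5442, -0.2365, 0.0154]
tool_rot: [3.14, 0.178, 2.517]
force: [-2.6, 0.3, 2.2]
grip_width: 0.0258
gripper_force: 1.3
```

Emit:
step_arm(rows=[{"xyz":[-1,0,0.2],"rotation":[0,0,0],"grip":0.7},{"xyz":[-1.5,0,0.3],"rotation":[0,0,0],"grip":0.7},{"xyz":[-1.5,0,0.3],"rotation":[0,0,0],"grip":0.7}])

```text
clock: 23.7
position: [0.5442, -0.2365, 0.015]
tool_rot: [3.14, 0.175, 2.517]
force: [-5.3, 3.9, 4.8]
grip_width: 0.026
gripper_force: 3.2
```

Emit:
step_arm(rows=[{"xyz":[4,0,-0.8],"rotation":[0,0,0],"grip":0.7},{"xyz":[20,0,-4],"rotation":[0,0,0],"grip":0.7},{"xyz":[50,0,-12],"rotation":[0,0,0],"grip":0.7},{"xyz":[80,0,-45],"rotation":[0,0,0],"grip":0.7},{"xyz":[90,0,-95],"rotation":[0,0,0],"grip":0.7},{"xyz":[90,0,-140],"rotation":[0,0,0],"grip":0.7},{"xyz":[90,0,-140],"rotation":[0,0,0],"grip":0.7}])

```text
clock: 24.58
position: [0.4569, -0.1734, 0.1423]
tool_rot: [3.139, 0.191, 2.517]
force: [-0.2, -1.1, 0.2]
grip_width: 0.0259
gripper_force: 0.0
```

Run:
```python
from glass import *
from station import bot,snapshot
s=bot.get_state();d=snapshot('wrist');print(s['clock'],s['position'],s['force'])
g=d['frame'].astype(int).sum(2)
q=proj(d,O-.098*e+np.array([0,0,.019]),s)[0];print(q)
x=int(q[0]);j=[r for r in range(int(q[1])-60,min(479,int(q[1])+60)) if g[r,x]<110 and g[r-1,x]>=110]
print(j,(plane(d,[(x,r) for r in j],.013,s)-O)@e if j else '')
```

```text
24.575 [ 0.4569 -0.1734  0.1423] [-0.2057 -1.1497  0.2476]
[308.9835 324.7353]
[321] [-0.0966]
```

Top end stayed at −97 mm, so the port end is still against the stop. Handing in.

```bash
python3 -c "
from station import bot
print(bot.hand_in())"
```

```text
the job is handed in; nothing more can be done
None
```

The short handset lies in the channel with its port end against the stop; the job is handed in at about 24.6 s of the 72 s. When I let go on the stage, the fingertips had touched first, so its top end settled about 7 mm while the port end rested on the stage.

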